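# Set the shared wash basin straight

### The job

Get the shared wash basin ready for the next people. Carry the guest soaps over on their navy tray, with all of them still on it, tip the tray so that they slide off into the white soap tub, and put the empty tray back on its rubber mat, the way it stood (a soap that misses may be picked up and put in the tub). Pull each tool out of the ceramic drying pot and stand it, handle up, in the slot of the teal caddy that has the tag of its colour; leave the other things as they are.

Things in the scene. Friction and masses are not known exactly. Their poses are not given: they have to be found in the camera images.
- tray: Navy enamel pouring tray, 0.12 kg. Pan 148 x 108 mm (x, y), floor 4 mm, walls to 22 mm on three sides; the +x end is the open pouring lip. A level handle bar sticks out along -x: x = -78 to -170 mm, 14 mm wide (y), 28 to 48 mm above the underside; grip near x = -125 mm. Slippery: soaps slide off from about 20 degrees of lean. Origin: centre of the pan's underside, z up
- mat: The tray's black ribbed rubber mat, 200 x 160 x 4 mm, stuck to the counter. Origin: centre of its underside; the tray stands on it with the same x direction (lip to +x, handle overhanging at -x)
- tub: White plastic soap tub with a grey rim, open on top, standing loose on the counter: 180 x 180 mm outside, 75 mm tall, walls and floor 4 mm, 0.4 kg. Origin: centre of its underside
- pot: White ceramic drying pot, loose, 0.9 kg, 74 x 222 mm (x, y), 74 mm tall, with four wells in a row at y = -78, -26, 26, 78 mm; each is 22 x 28 mm (x, y), its floor 10 mm above the underside. Tools stand in some wells. Origin: centre of its underside
- caddy: Narrow teal caddy screwed to the counter, 52 x 284 mm (x, y), 85 mm tall, floor 6 mm thick. Four open tool slots, each 44 x 46 mm inside (x, y), centred at local x = 0, y = -35, 15, 65, 115 mm; the wide bay at y = -100 mm holds the pump bottle. Origin: centre of its underside; its back (+x) faces the basin
- soap0: Guest soap bar, cream, pink or mint, 36 x 26 x 15 mm, about 20 g. Origin: centre of its underside. Present in some starts only
- soap1: Guest soap bar, cream, pink or mint, 36 x 26 x 15 mm, about 20 g. Origin: centre of its underside. Present in some starts only
- soap2: Guest soap bar, cream, pink or mint, 36 x 26 x 15 mm, about 20 g. Origin: centre of its underside. Present in some starts only
- soap3: Guest soap bar, cream, pink or mint, 36 x 26 x 15 mm, about 20 g. Origin: centre of its underside. Present in some starts only
- soap4: Guest soap bar, cream, pink or mint, 36 x 26 x 15 mm, about 20 g. Origin: centre of its underside. Present in some starts only
- comb: Red plastic comb with a straight handle; the toothed part, 62 mm tall, is 12 x 24 mm (x, y). Handle above it 12 x 18 mm (x, y), to 165 mm above the foot. 45 g. Origin: centre of the foot; z runs up to the handle's end. Stands handle up in a well of the pot, turned like the pot, leaning up to 10 degrees. Present in some starts only
- brush: Wooden-handled nail brush; head 62 mm tall, 16 x 24 mm (x, y), dark bristles on one side. Handle above it 12 x 18 mm (x, y), to 165 mm above the foot. 45 g. Origin: centre of the foot; z runs up to the handle's end. Stands handle up in a well of the pot, turned like the pot, leaning up to 10 degrees. Present in some starts only
- scrubber: Yellow hard-silicone scrubber wand with orange nubs on its head; head 62 mm tall, 16 x 24 mm (x, y). Handle above it 12 x 18 mm (x, y), to 165 mm above the foot. 45 g. Origin: centre of the foot; z runs up to the handle's end. Stands handle up in a well of the pot, turned like the pot, leaning up to 10 degrees. Present in some starts only
- file: Blue-handled foot file with a grey abrasive head; head 62 mm tall, 12 x 24 mm (x, y). Handle above it 12 x 18 mm (x, y), to 165 mm above the foot. 45 g. Origin: centre of the foot; z runs up to the handle's end. Stands handle up in a well of the pot, turned like the pot, leaning up to 10 degrees. Present in some starts only
- tag_comb: Red colour tag, 18 x 32 x 22 mm, fixed on the caddy's back rim behind the slot of the comb, top 101 mm above the counter. Origin: centre of its underside; turned like the caddy. The slot's centre is 33 mm in front (-x of the tag), its floor 73 mm below the tag's origin. Tags trade places from start to start
- tag_brush: Wooden (mid-brown) colour tag, 18 x 32 x 22 mm, fixed on the caddy's back rim behind the slot of the brush, top 101 mm above the counter. Origin: centre of its underside; turned like the caddy. The slot's centre is 33 mm in front (-x of the tag), its floor 73 mm below the tag's origin. Tags trade places from start to start
- tag_scrubber: Yellow colour tag, 18 x 32 x 22 mm, fixed on the caddy's back rim behind the slot of the scrubber, top 101 mm above the counter. Origin: centre of its underside; turned like the caddy. The slot's centre is 33 mm in front (-x of the tag), its floor 73 mm below the tag's origin. Tags trade places from start to start
- tag_file: Blue colour tag, 18 x 32 x 22 mm, fixed on the caddy's back rim behind the slot of the file, top 101 mm above the counter. Origin: centre of its underside; turned like the caddy. The slot's centre is 33 mm in front (-x of the tag), its floor 73 mm below the tag's origin. Tags trade places from start to start
- bottle: Green translucent push-dispenser pump bottle, 38 x 64 x 162 mm tall, standing loose in the wide bay of the caddy at local y = -100 mm. Not part of the job. Origin: centre of its underside
- clipper: Steel nail clipper lying on the counter, 60 x 13 x 12 mm. Not part of the job. Origin: centre of its underside
- shoebrush: Shoe brush with a dark wooden back, 150 x 48 x 40 mm, lying bristles down. Not part of the job. Origin: centre of its underside
- cup: Small blue ceramic cup, empty, 68 mm across, 85 mm tall. Not part of the job. Origin: centre of its underside
- tin: Round shoe-polish tin with a red lid, 72 mm across, 22 mm tall. Not part of the job. Origin: centre of its underside
- plug: Dark steel basin plug, 48 mm across, 31 mm tall. Not part of the job. Origin: centre of its underside

How it is judged:
By the outcome, as a careful person would: the job done as asked, in the order asked, and still so for the second after the job is handed in, with the robot touching nothing.
Of comb, brush, scrubber, file only 3 to 4 are there at a start; the rules pass over those that are not, and their reading is None.
Of soap0, soap1, soap2, soap3, soap4 only 3 to 5 are there at a start; the rules pass over those that are not, and their reading is None.
At some moment in a run one of tub, pot may be knocked a few centimetres aside while the robot is not near it.
It also fails if it takes over 200 s, if anything falls off the work surface, if the arm or the gripper's body presses on something with over 40 N, if the wrist force passes 120 N, or if a joint passes its speed limit or range.

### The arm

A 6-joint arm with a two-finger parallel gripper is mounted at the origin on the work surface. World frame = base frame: x ahead of the robot, y to its left, z up, the work surface at z = 0. Lengths are in m, angles in rad, forces in N, time in s.
With the tool pointing down it reaches from about 0.375 to 0.975 m from the base axis. Payload 3.8 kg.
Tool frame: the origin (TCP) lies midway between the tips of the shut fingers; the grasp point (between the pads) lies 19 mm behind it; x points along the fingers, y is the direction in which the jaws open and shut, and the axes are right-handed (so a half turn about x gives the same grasp; the last joint's range is limited). The gripper opens to 88 mm and grips with 3 to 60 N. Pads are 18 mm wide; open, the fingers measure 123 mm over their backs; the gripper's body (75 mm by 187 mm) begins 45 mm behind the grasp point.
Start: joints at [1.234, 0.264, 1.604, -0, 1.274, -0.037], TCP at [0.199, 0.645, 0.239] pointing down, gripper open.
Joint ranges: [-2.63, 2.63], [-0.94, 2.18], [0.31, 2.57], [-1.31, 4.45], [0, 2.66], [-2.55, 2.55]. Speed limits (rad/s): [2.57, 2.57, 3.14, 3.14, 3.14, 3.14].

### API

Orientations are given as a rotation vector (axis times angle).
In Python, from cell import manip, inverse_kinematics, cams, order gives the robot as it stands. Calls block until the motion is done:
- manip.move_pose(position, orientation): joint-space move of the TCP to a pose.
- manip.move_linear(position, rate=0.15, rot=None): straight line of the TCP; rot=None keeps the orientation; rate is the mean speed in m/s.
- manip.set_joints(angles): joint-space move.
- manip.set_gripper(opening, force=None): finger opening in m; force is the grip in N (None keeps the last); returns when the fingers have stopped.
- manip.dwell(seconds).
- inverse_kinematics(position, orientation): joint angles nearest the present ones, or None.
- manip.state(): the state.
- cams.capture(name): name is "side" or "top"; returns a dict with "image" (384x512x3 uint8, blue, green, red), "z_map" (384x512 float32, m along the optical axis (not along the pixel's ray), 0 where there is no reading), "intrinsics" (3x3 intrinsics, pixels), "position" and "orientation" of the camera in the world. Camera axes: x right, y down, z forward; pixel columns grow to the right and rows downward; lengths in m; the calibration is good to about 2 mm. A picture is of the moment at which its call begins.
A pose or a line that the arm cannot do raises manip.IKError and nothing moves.
- order.close_job(): hands the job in, once; it reports no verdict.
The state is a dict: "clock": time; "joint_pos": joint angles; "joint_velocities": joint speeds; "tau": joint torques, N m; "tool_pos": TCP position; "tcp_rot": TCP orientation; "contact_force": force on the tool from outside, world axes, zero at the start; "moment": the same for the moment, N m; "gripper_width": finger opening in m.
Only numpy, scipy, OpenCV 4.12 (cv2) and the standard library are available. Lean on these libraries where they do the work, as an engineer would, in place of code of your own. Each camera call takes 0.05 s, during which the arm holds its last target.

## Working session

There is one attempt and no reset: what is moved stays moved. The work goes in short steps, each a Python script; the robot and the scene stay as the last script left them, time stands still between calls to the robot, and variables do not carry over. Pictures are saved under pics/ and viewed, and the job is handed in when it is done.

```bash
ls; mkdir -p pics; cat > h.py <<'E'
import numpy as np, cv2, pickle
from scipy.spatial.transform import Rotation as R
def camR(c):
    o=np.array(c["orientation"],float)
    if o.shape==(3,3): return o
    if o.size==3: return R.from_rotvec(o).as_matrix()
    return R.from_quat(o).as_matrix()
def ray(c,u,v):
    K=np.array(c["intrinsics"]); d=np.linalg.inv(K)@np.array([u,v,1.]); return np.array(c["position"]),camR(c)@d
def plane(c,u,v,z):
    p,d=ray(c,u,v); return p+d*(z-p[2])/d[2]
def cloud(c):
    K=np.array(c["intrinsics"]); h,w=c["z_map"].shape
    u,v=np.meshgrid(np.arange(w),np.arange(h)); d=np.stack([u,v,np.ones_like(u)],-1)@np.linalg.inv(K).T
    P=(d*c["z_map"][...,None])@camR(c).T+np.array(c["position"]); P[c["z_map"]==0]=np.nan
    return P
def proj(c,P):
    q=camR(c).T@(np.array(P)-np.array(c["position"])); q=np.array(c["intrinsics"])@q; return q[:2]/q[2]
def snap(name,tag):
    from cell import cams
    c=cams.capture(name); pickle.dump(c,open(f'{tag}.pkl','wb')); cv2.imwrite(f'pics/{tag}.png',cv2.resize(c["image"],(800,600),interpolation=cv2.INTER_CUBIC)); return c
E
python3 - <<'E'
from h import *
from cell import manip
for n in("top","side"):
    c=snap(n,n+"0"); print(n,c["position"],c["orientation"],c["intrinsics"])
print(manip.state())
E
```

```text
pics
top [ 0.41290537 -0.01132574  0.89895642] [-2.12038184  2.17704908 -0.11680231] [[355.81508986   0.         251.62735085]
 [  0.         355.81508986 194.13616969]
 [  0.           0.           1.        ]]
side [0.44279275 0.70156166 0.90369741] [-0.07736574  2.92297035 -1.04742644] [[373.14917904   0.         257.07016274]
 [  0.         373.14917904 188.34512138]
 [  0.           0.           1.        ]]
{'clock': 0.1, 'joint_pos': array([ 1.23408407e+00,  2.64659435e-01,  1.60525750e+00, -2.84920734e-05,
        1.27369215e+00, -3.68785998e-02]), 'joint_velocities': array([-0.00226715, -0.00167006, -0.0021715 , -0.00085259,  0.00092272,
        0.00145517]), 'tau': array([-4.31037154e-05, -5.03614533e+01, -3.58073401e+01,  7.30581838e-02,
        2.33039574e-02, -5.16989587e-05]), 'tool_pos': array([0.19915032, 0.64427099, 0.23751406]), 'tcp_rot': array([ 0.23376897,  1.55830376, -0.23689896]), 'contact_force': array([ 0.8672614 ,  0.32064206, -0.08831032]), 'moment': array([-0.01476266,  0.00828954, -0.05894914]), 'gripper_width': 0.088185458005879}
```

View pics/top0.png

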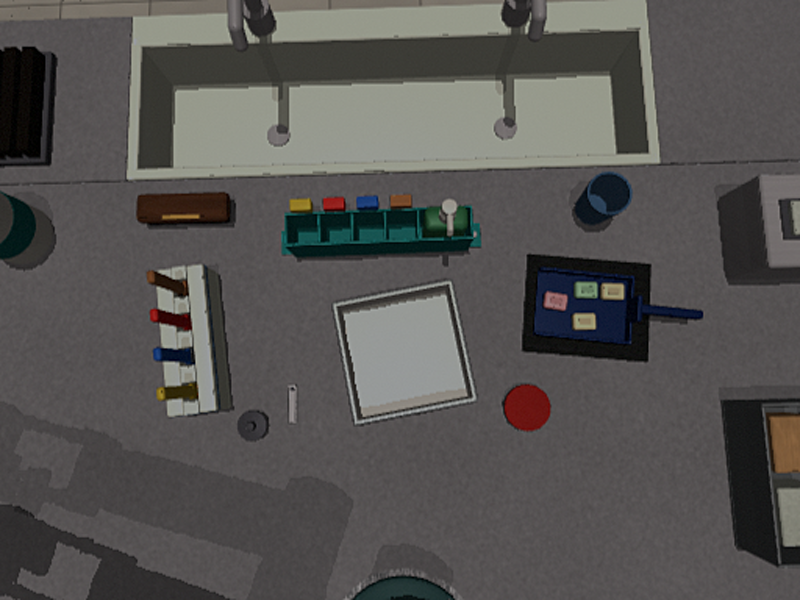

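View pics/side0.png

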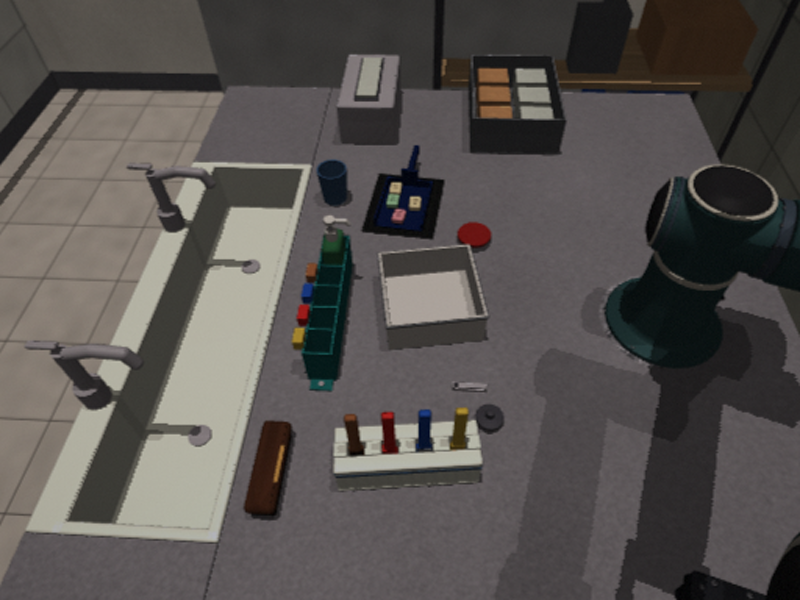

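Both views show it clearly: tray with 4 soaps on the mat (top px ~590,300; handle towards -y, lip to +y), tub (405,350), pot with 4 tools (185,340), and caddy tags from left yellow, red, blue, brown (y≈203). Now the measurements.

```bash
cat > meas.py <<'E'
from h import *
def rect(P):
    (c,s,a)=cv2.minAreaRect((P[:,:2]*1000).astype(np.float32)); return np.round(c,1),np.round(s,1),round(a,1)
def region(P,lo,hi):
    return (P[...,0]>lo[0])&(P[...,0]<hi[0])&(P[...,1]>lo[1])&(P[...,1]<hi[1])&(P[...,2]>lo[2])&(P[...,2]<hi[2])
def big(m):
    n,l,s,_=cv2.connectedComponentsWithStats(m.astype(np.uint8)); i=1+np.argmax(s[1:,4]); return l==i
E
python3 - <<'E'
from meas import *
for n in("top0","side0"):
    c=pickle.load(open(n+'.pkl','rb')); P=cloud(c); im=c["image"].astype(int); b,g,r=im[...,0],im[...,1],im[...,2]
    hsv=cv2.cvtColor(c["image"],cv2.COLOR_BGR2HSV); H,S,V=[hsv[...,i].astype(int) for i in range(3)]
    print(n, "counter z", np.nanmedian(P[region(P,(.3,-.1,-.05),(.36,.1,.05))][:,2]))
    pot=big(region(P,(.2,.1,.066),(.6,.6,.082))&(S<60)); print("pot",rect(P[pot]),np.median(P[pot][:,2]))
    tub=region(P,(.3,-.14,.069),(.56,.14,.081))&(S<60)&(g>100); tub=big(tub); print("tub",tub.sum(),rect(P[tub]),np.median(P[tub][:,2]))
    mat=big(region(P,(.3,-.55,-.01),(.7,-.13,.06))&(V<45)|((H>105)&(H<130)&(S>120)&region(P,(.3,-.55,-.01),(.7,-.13,.07)))); print("mat+tray",rect(P[mat&(P[...,2]<.012)]))
    pan=region(P,(.3,-.36,.0),(.7,-.13,.035))&(H>105)&(H<130)&(S>120); print("tray pan",rect(P[big(pan)]))
    hd=region(P,(.3,-.6,.04),(.7,-.1,.065))&(H>105)&(H<130)&(S>100); 
    Q=P[big(hd)]; print("handle",rect(Q),np.median(Q[:,2]),Q[:,:2].min(0),Q[:,:2].max(0))
    top=region(P,(.5,-.1,.09),(.75,.4,.112))
    for nm,m in dict(yellow=(H>20)&(H<35)&(S>150),red=((H<5)|(H>174))&(S>150),blue=(H>105)&(H<118)&(S>150),brown=(H>7)&(H<19)&(S>100)).items():
        mm=m&top
        if mm.any(): q=P[big(mm)]; print(" tag",nm,len(q),q.mean(0).round(4),rect(q))
        pm=m&region(P,(.25,.15,.085),(.62,.6,.2))
        q=P[big(pm)]; ax=np.linalg.svd(q-q.mean(0))[2][0]; ax*=np.sign(ax[2]); zt=q[:,2].max(); t=q[q[:,2]>zt-.006]
        print(" tool",nm,len(q),"top",t.mean(0).round(4),len(t),"zmax",zt.round(3),"axis",ax.round(2),"mean",q.mean(0).round(4))
    cad=region(P,(.45,-.25,.08),(.7,.3,.09))&(H>80)&(H<98)&(S>100); print("caddy",rect(P[big(cad)]))
E
```

```text
top0 counter z 0.00047002852841498965
pot (array([472.3, 314.2]), array([222.1,  75.4]), 6.6) 0.07401664374941175
tub 590 (array([445.9, -11.7]), array([182.6, 181.6]), 9.7) 0.07511806301874047
mat+tray (array([ 509.2, -339.6]), array([262.6, 160.1]), 83.5)
tray pan (array([ 516. , -296.6]), array([142.6, 115.5]), 82.4)
handle (array([ 502.9, -415.9]), array([ 38.5, 100.3]), 0.1) 0.051698283361022224 [ 0.48357271 -0.46611806] [ 0.52203586 -0.36578976]
 tag yellow 112 [0.6649 0.1347 0.1002] (array([665.3, 136.3]), array([18.7, 31.6]), 4.1)
 tool yellow 159 top [0.3952 0.3048 0.1742] 43 zmax 0.177 axis [-0.    0.05  1.  ] mean [0.3956 0.3016 0.1417]
 tag red 111 [0.665  0.0851 0.1003] (array([666.2,  85.5]), array([30. , 18.7]), 89.9)
 tool red 165 top [0.4979 0.3163 0.1745] 42 zmax 0.177 axis [0.   0.04 1.  ] mean [0.4975 0.3132 0.1417]
 tag blue 107 [0.6657 0.0359 0.1004] (array([665.8,  36.5]), array([30.3, 17.2]), 88.2)
 tool blue 153 top [0.4462 0.3108 0.1748] 34 zmax 0.178 axis [-0.01  0.04  1.  ] mean [0.4464 0.3073 0.1426]
 tag brown 105 [ 0.6663 -0.0129  0.1007] (array([666.6,
[... 804 characters left out ...]
axis [-0.   -0.04  1.  ] mean [0.3957 0.3115 0.1391]
 tag red 71 [0.6655 0.0914 0.0991] (array([665.2,  88.9]), array([32.1, 16.9]), 89.6)
 tool red 150 top [0.4984 0.3201 0.1734] 35 zmax 0.176 axis [ 0.01 -0.04  1.  ] mean [0.4977 0.3234 0.1396]
 tag blue 63 [0.6661 0.0425 0.0987] (array([666.9,  41.2]), array([18.2, 33.1]), 0.9)
 tool blue 154 top [0.4464 0.3144 0.1736] 34 zmax 0.177 axis [-0.   -0.04  1.  ] mean [0.4469 0.3174 0.1391]
 tag brown 59 [ 0.6669 -0.0084  0.0984] (array([666.8, -10.6]), array([29.3, 17.8]), 84.8)
 tool brown 157 top [0.5492 0.3256 0.1734] 34 zmax 0.176 axis [ 0.02 -0.04  1.  ] mean [0.5486 0.3291 0.1397]
caddy (array([634.1,  25.5]), array([ 53.6, 283.9]), 0.6)
```

```bash
cat > tray.py <<'E'
from meas import *
def tray(c):
    P=cloud(c); hsv=cv2.cvtColor(c["image"],cv2.COLOR_BGR2HSV); H,S,V=[hsv[...,i].astype(int) for i in range(3)]
    blue=(H>105)&(H<130)&(S>120)
    a=big(region(P,(.42,-.6,.0),(.63,-.15,.07))&((V<50)|blue))
    out={}
    m=a&~blue&(P[...,2]<.014); m=big(m); out["mat"]=rect(P[m])
    w=a&blue&(P[...,2]>.017)&(P[...,2]<.033)&(P[...,1]>-.385); out["rimpts"]=rect(P[w])
    h=a&blue&(P[...,2]>.044)&(P[...,1]<-.385)
    q=P[h]; out["handle"]=(rect(q),q.mean(0).round(4),q[:,1].min().round(4),len(q))
    return out
E
python3 - <<'E'
from tray import *
for n in("top0","side0"):
    for k,v in tray(pickle.load(open(n+'.pkl','rb'))).items(): print(n,k,v)
c=pickle.load(open('top0.pkl','rb')); im=cv2.resize(c["image"][140:245,320:460],(784,588),interpolation=cv2.INTER_NEAREST); cv2.imwrite('pics/traycrop.png',cv2.convertScaleAbs(im,alpha=2))
P=cloud(c); 
q=P[(P[...,2]>.12)&(P[...,0]>.55)]
print("tall stuff x>.55:",[ (q[(q[:,1]>y)&(q[:,1]<=y+.1)][:,0].min().round(2),round(y,1)) for y in np.arange(-.4,.4,.1) if ((q[:,1]>y)&(q[:,1]<=y+.1)).any()])
E
```

```text
top0 mat (array([ 512.4, -309.2]), array([201.6, 159.5]), 83.5)
top0 rimpts (array([ 512.1, -299.3]), array([148.5, 108.3]), 82.5)
top0 handle ((array([ 495.6, -425.4]), array([81.7, 14.2]), 83.0), array([ 0.4952, -0.4246,  0.0519]), np.float64(-0.4661), 196)
side0 mat (array([ 512.5, -305.6]), array([203.6, 158.9]), 83.4)
side0 rimpts (array([ 511.4, -298. ]), array([151.8, 108.8]), 83.3)
side0 handle ((array([ 495.3, -425.3]), array([79.5, 13.1]), 83.4), array([ 0.4951, -0.4229,  0.0505]), np.float64(-0.465), 44)
tall stuff x>.55: [(np.float64(0.9), np.float64(-0.3)), (np.float64(0.64), np.float64(-0.2)), (np.float64(0.6), np.float64(-0.1)), (np.float64(0.9), np.float64(0.2)), (np.float64(0.55), np.float64(0.3))]
```

View pics/traycrop.png

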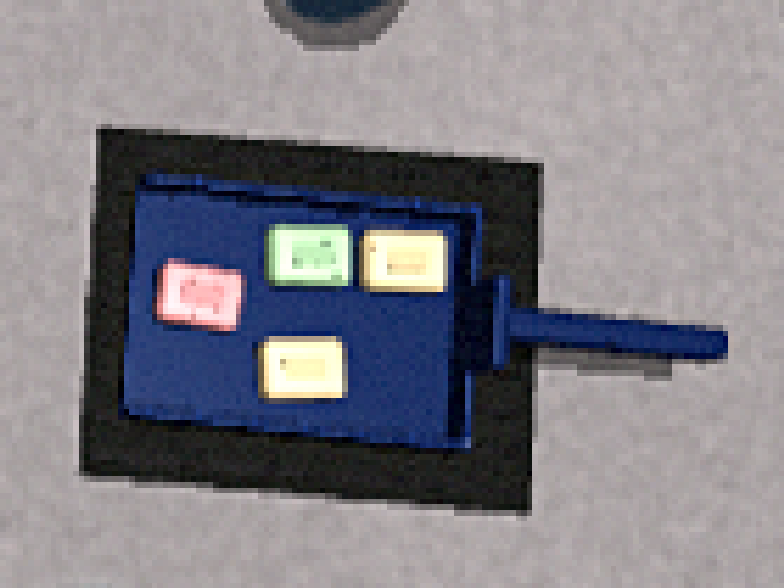

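```bash
cat > kin.py <<'E'
from meas import *
from cell import manip, inverse_kinematics as ik, cams, order
def Rt(ydir,xdir=(0,0,-1)):
    x=np.array(xdir,float); x/=np.linalg.norm(x); y=np.array(ydir,float); y-=x*(x@y); y/=np.linalg.norm(y)
    return np.stack([x,y,np.cross(x,y)],1)
def rv(M): return R.from_matrix(M).as_rotvec()
def trayT(cx,cy,cz,yaw,tilt=0):
    return R.from_euler('ZY',[yaw,tilt],degrees=True).as_matrix(), np.array([cx,cy,cz])
def lipT(lx,ly,lz,yaw,tilt):
    M,_=trayT(0,0,0,yaw,tilt); return M, np.array([lx,ly,lz])-M@[.074,0,0]
GX=-.122; GZ=.039; SGN=1
def tool_of_tray(M,p,sgn=SGN):  # tray frame -> tool: x=-z tray, y=sgn*y tray; TCP 19mm below grasp
    T=Rt((0,sgn,0)); return p+M@np.array([GX,0,GZ-.019]), M@T
E
python3 - <<'E'
from kin import *
mc=manip.state()["joint_pos"]
for s in(1,-1):
    for nm,(M,p) in dict(pick=trayT(.512,-.2985,.004,83.4),lift=trayT(.512,-.2985,.13,83.4)).items():
        t,r=tool_of_tray(M,p,s); print(s,nm,t,ik(t,rv(r)))
    for yaw in(83,92,100):
      for th in(0,20,35,45):
        d=np.array([np.cos(np.radians(yaw)),np.sin(np.radians(yaw))]); L=np.array([.4455,-.012])-.03*d
        t,r=tool_of_tray(*lipT(*L,.10,yaw,th),s); q=ik(t,rv(r)); print(s,yaw,th,t.round(3),None if q is None else q.round(2))
E
```

```text
1 pick [ 0.49797767 -0.41969148  0.024     ] [-7.38538060e-01  4.21464507e-01  1.82390447e+00 -4.44089210e-16
  8.96223680e-01  2.51824632e+00]
1 lift [ 0.49797767 -0.41969148  0.15      ] [-7.38538060e-01  2.85394113e-01  1.74579320e+00 -4.44089210e-16
  1.11040534e+00  2.51824632e+00]
1 83 0 [ 0.418 -0.236  0.12 ] None
1 83 20 [ 0.42  -0.218  0.186] None
1 83 35 [ 0.424 -0.19   0.229] None
1 83 45 [ 0.427 -0.165  0.253] None
1 92 0 [ 0.453 -0.238  0.12 ] None
1 92 20 [ 0.453 -0.219  0.186] None
1 92 35 [ 0.452 -0.191  0.229] None
1 92 45 [ 0.451 -0.166  0.253] None
1 100 0 [ 0.485 -0.235  0.12 ] [-0.5   0.11  2.01 -0.    1.01  2.47]
1 100 20 [ 0.482 -0.216  0.186] None
1 100 35 [ 0.477 -0.188  0.229] None
1 100 45 [ 0.472 -0.164  0.253] None
-1 pick [ 0.49797767 -0.41969148  0.024     ] [-7.38538060e-01  4.21464507e-01  1.82390447e+00 -4.44089210e-16
  8.96223680e-01 -6.23346329e-01]
-1 lift [ 0.49797767 -0.41969148  0.15      ] [-7.38538060e-01  2.85394113e-01  1.74579320e+00 -4.44089210e-16
  1.11040534e+00 -6.23346329e-01]
-1 83 0 [ 0.418 -0.236  0.12 ] [-0.57  0.    2.13  0.    1.01 -0.44]
-1 83 20 [ 0.42  -0.218  0.186] [-0.29 -0.12  2.15 -0.39  1.08  0.02]
-1 83 35 [ 0.424 -0.19   0.229] [-0.05 -0.12  2.15 -0.65  1.24  0.33]
-1 83 45 [ 0.427 -0.165  0.253] [ 0.11 -0.07  2.14 -0.78  1.38  0.51]
-1 92 0 [ 0.453 -0.238  0.12 ] [-0.53  0.06  2.07 -0.    1.01 -0.57]
-1 92 20 [ 0.453 -0.219  0.186] [-0.28 -0.09  2.13 -0.39  1.03 -0.12]
-1 92 35 [ 0.452 -0.191  0.229] [-0.05 -0.12  2.15 -0.68  1.15  0.21]
-1 92 45 [ 0.451 -0.166  0.253] [ 0.11 -0.1   2.16 -0.83  1.28  0.41]
-1 100 0 [ 0.485 -0.235  0.12 ] [-0.5   0.11  2.01 -0.    1.01 -0.67]
-1 100 20 [ 0.482 -0.216  0.186] [-0.27 -0.06  2.1  -0.38  0.98 -0.25]
-1 100 35 [ 0.477 -0.188  0.229] [-0.05 -0.13  2.16 -0.69  1.07  0.11]
-1 100 45 [ 0.472 -0.164  0.253] [ 0.11 -0.12  2.18 -0.86  1.19  0.32]
```

```bash
python3 - <<'E'
from kin import *
import kin
s=-1
t0=manip.state()["tool_pos"]; manip.move_linear([t0[0],t0[1],.34],rate=.25)
M,p=trayT(.512,-.2985,.004,83.4); t,r=tool_of_tray(M,p,s)
manip.move_pose(t+[0,0,.25],rv(r)); manip.set_gripper(.06,55)
manip.move_linear(t+[0,0,.10],rate=.25); manip.move_linear(t,rate=.08)
st=manip.state(); print(st["tool_pos"],st["contact_force"])
manip.set_gripper(0.0,55); st=manip.state(); print(st["gripper_width"],st["contact_force"],st["clock"])
manip.move_linear(t+[0,0,.03],rate=.05); manip.dwell(.3); st=manip.state(); print(st["contact_force"],st["moment"],st["clock"])
for n in("top","side"): snap(n,n+"1")
E
```

```text
[ 0.49847688 -0.42013866  0.02481723] [ 0.47687285  0.24054977 -0.8290577 ]
0.013451743553631991 [-0.28924231 -0.36613321  0.54141117] 8.0
[-0.02402376  0.04985468 -1.03180568] [-0.2665855   0.09116647 -0.02160002] 9.05
```

View pics/side1.png

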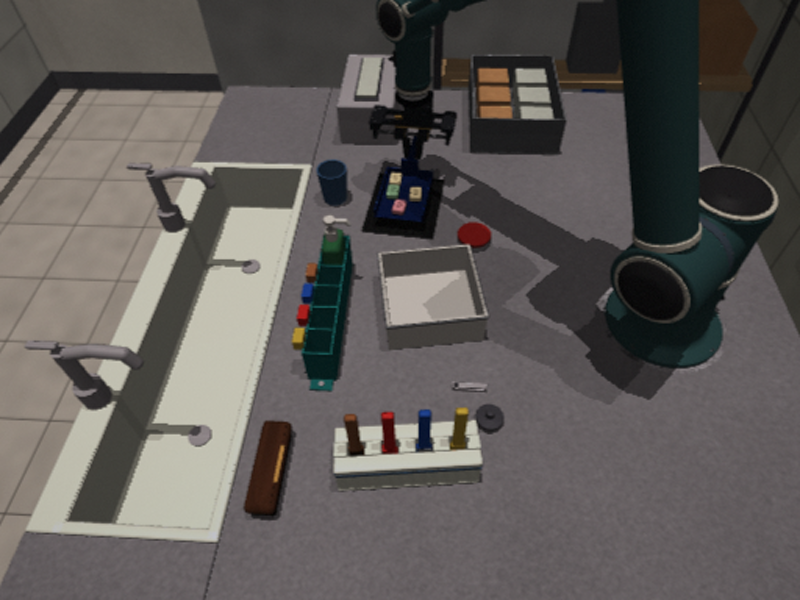

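Gripped (width 13.5 mm), tray (405,200) is lifted with all 4 soaps. Check its tilt before carrying.

```bash
cat >> tray.py <<'E'
def floorfit(c,box=((.35,-.45,.005),(.65,.1,.3))):
    P=cloud(c); hsv=cv2.cvtColor(c["image"],cv2.COLOR_BGR2HSV); H,S,V=[hsv[...,i].astype(int) for i in range(3)]
    m=region(P,*box)&(((H>105)&(H<130)&(S>120)))
    m=big(m); m=cv2.erode(m.astype(np.uint8),np.ones((3,3)))>0; q=P[m]
    for _ in range(6):
        ctr=q.mean(0); n=np.linalg.svd(q-ctr)[2][2]; n*=np.sign(n[2]); q2=P[m]; d=(q2-ctr)@n; q=q2[abs(d)<.004]
    return n.round(3),ctr.round(4),len(q)
E
python3 - <<'E'
from tray import *
for n in("top0","top1","side0","side1"): print(n,floorfit(pickle.load(open(n+'.pkl','rb')),((.42,-.37,.0),(.6,-.2,.08))))
E
```

```text
top0 (array([ 0., -0.,  1.]), array([ 0.5075, -0.2961,  0.0082]), 1205)
top1 (array([-0.   ,  0.016,  1.   ]), array([ 0.5047, -0.2942,  0.036 ]), 1297)
side0 (array([ 0.002, -0.006,  1.   ]), array([ 0.5068, -0.2878,  0.0069]), 305)
side1 (array([0.009, 0.017, 1.   ]), array([ 0.5034, -0.2901,  0.0345]), 325)
```

```bash
cat >> tray.py <<'E'
def tub(c,lo=(.3,-.16,.069),hi=(.6,.16,.081)):
    P=cloud(c); hsv=cv2.cvtColor(c["image"],cv2.COLOR_BGR2HSV)
    m=region(P,lo,hi)&(hsv[...,1]<60)&(c["image"][...,1]>90); m=big(m); return rect(P[m]),m.sum(),np.median(P[m][:,2]).round(4)
E
python3 - <<'E'
from kin import *
from tray import tub
s=-1
t,r=tool_of_tray(*trayT(.512,-.2985,.13,83.4),s); manip.move_linear(t,rate=.12)
t,r=tool_of_tray(*trayT(.50,-.25,.13,92),s); manip.move_linear(t,rate=.10,rot=rv(r))
st=manip.state(); print(st["contact_force"],st["clock"])
for n in("top","side"): print(tub(snap(n,n+"2")))
E
```

```text
[-0.38767912 -0.04352041 -2.1110172 ] 10.7333
((array([446.2, -11.7]), array([182.7, 182. ]), 9.6), np.int64(686), np.float64(0.0749))
((array([431.2, -14.1]), array([155.1, 185.6]), 9.3), np.int64(201), np.float64(0.0738))
```

View pics/top2.png

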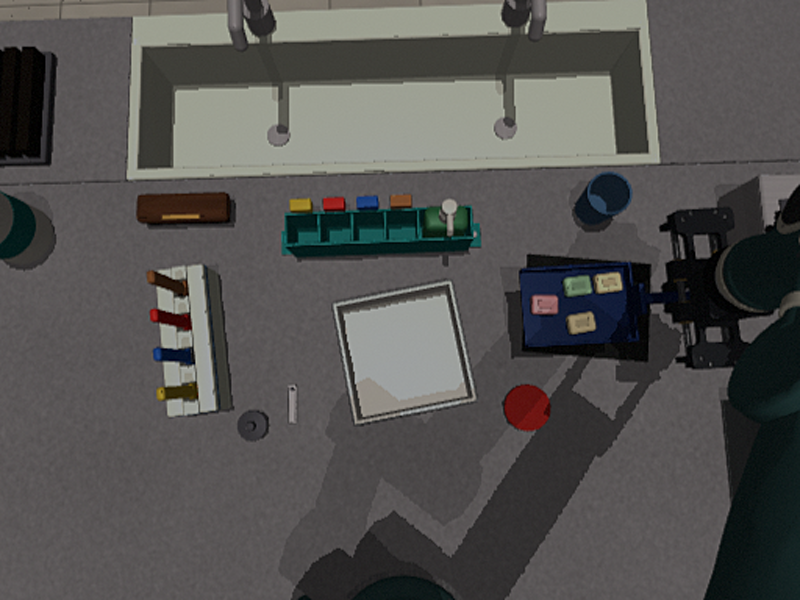

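```bash
python3 - <<'E'
from kin import *
s=-1; yaw=100
d=np.array([np.cos(np.radians(yaw)),np.sin(np.radians(yaw))]); L=np.array([.446,-.012])-.03*d
t,r=tool_of_tray(*lipT(*L,.11,yaw,0),s); manip.move_linear(t,rate=.10,rot=rv(r))
for th in(8,16,22,28,34,40):
    t,r=tool_of_tray(*lipT(*L,.105,yaw,th),s); manip.move_linear(t,rate=.05,rot=rv(r))
manip.dwell(.5)
st=manip.state(); print(st["contact_force"],st["gripper_width"],st["clock"])
for n in("top","side"): snap(n,n+"3")
E
```

```text
[ 0.17083621 -0.15472666 -1.71156362] 0.013099455220198362 16.4167
```

View pics/top3.png

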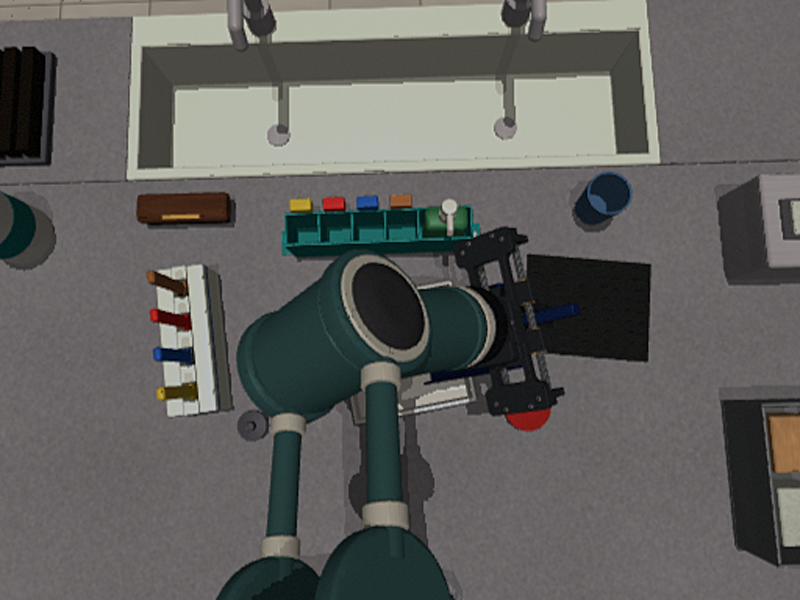

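View pics/side3.png

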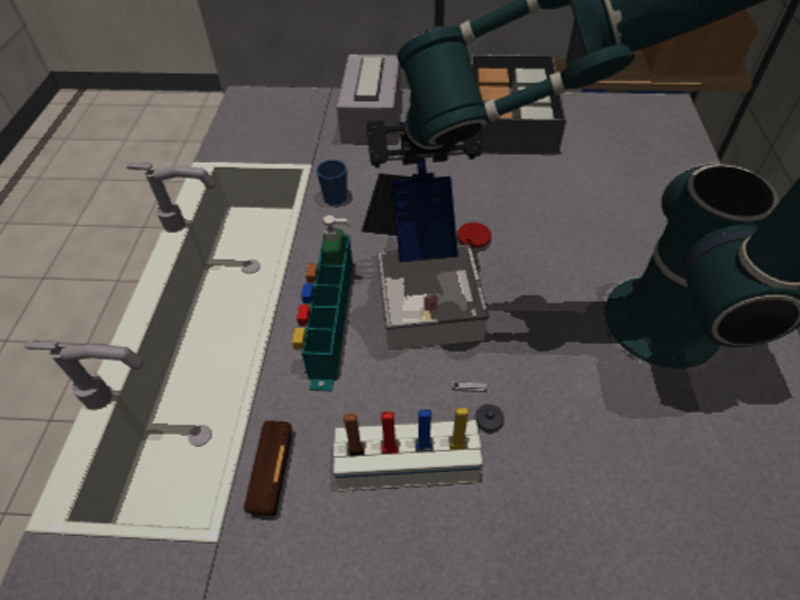

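Side view: tray (427,215) is empty, soaps lie in the tub (~430,305). Level up, count soaps, and return the tray.

```bash
python3 - <<'E'
from kin import *
from tray import floorfit
s=-1; yaw=100
d=np.array([np.cos(np.radians(yaw)),np.sin(np.radians(yaw))]); L=np.array([.446,-.012])-.03*d
for th in(25,10,0):
    t,r=tool_of_tray(*lipT(*L,.13,yaw,th),s); manip.move_linear(t,rate=.12,rot=rv(r))
t,r=tool_of_tray(*trayT(.50,-.25,.13,92),s); manip.move_linear(t,rate=.15,rot=rv(r))
t,r=tool_of_tray(*trayT(.512,-.2985,.06,83.4),s); manip.move_linear(t,rate=.12,rot=rv(r)); manip.dwell(.3)
st=manip.state(); print(st["contact_force"],st["gripper_width"],st["clock"])
for n in("top","side"): c=snap(n,n+"4"); print(floorfit(c,((.42,-.37,.02),(.6,-.2,.12))))
E
```

```text
[-0.21393567  0.20207929 -1.30383875] 0.013327957933144955 20.2083
(array([0.002, 0.008, 1.   ]), array([ 0.5127, -0.2975,  0.064 ]), 2414)
(array([-0.005,  0.011,  1.   ]), array([ 0.5126, -0.2933,  0.0624]), 716)
```

View pics/top4.png

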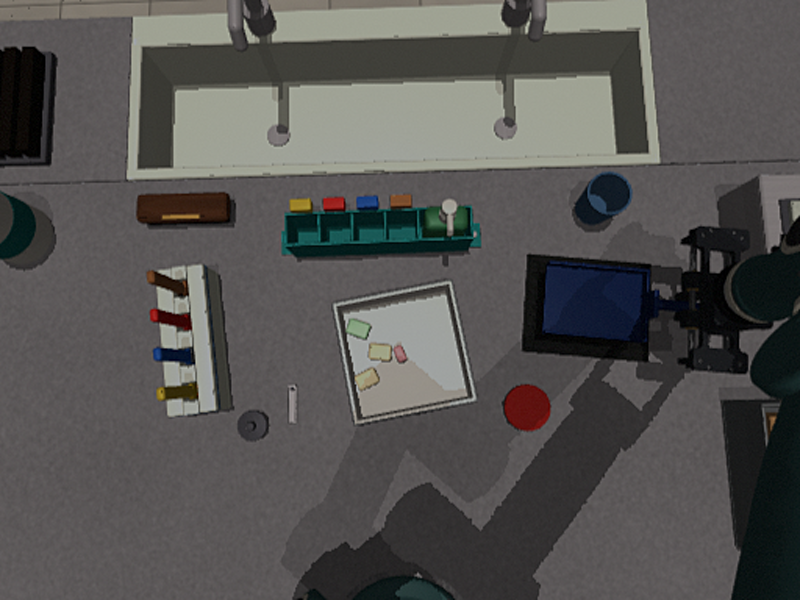

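All four soaps are in the tub (350–405, 325–380). Set the tray down.

```bash
python3 - <<'E'
from kin import *
from tray import tray
s=-1
t,r=tool_of_tray(*trayT(.512,-.2985,.010,83.4),s); manip.move_linear(t,rate=.08)
for z in(.007,.005,.004,.003):
    t,r=tool_of_tray(*trayT(.512,-.2985,z,83.4),s); manip.move_linear(t,rate=.02); f=manip.state()["contact_force"]; print(z,f)
    if f[2]>-.3: break
manip.set_gripper(.05,20); manip.dwell(.2)
manip.move_linear(t+[0,0,.15],rate=.15)
manip.move_linear(t+[-.02,-.0,.25],rate=.25)
print(manip.state()["clock"])
for n in("top","side"):
    c=snap(n,n+"5")
    try:
        for k,v in tray(c).items(): print(n,k,v)
    except Exception as e: print(e)
E
```

```text
0.007 [-0.20778787  0.68018478 -1.86064115]
0.005 [-0.82733826  0.35959838 -0.99678681]
0.004 [ 0.22545053  0.71213604 -0.91963673]
0.003 [-1.76303873 -0.65038919  3.75837851]
24.7333
top mat (array([ 508.1, -333.4]), array([252.7, 162.3]), 82.7)
top rimpts (array([ 511. , -299.3]), array([148.6, 108.1]), 83.4)
top handle ((array([ 496.6, -426. ]), array([81.5, 14.1]), 84.2), array([ 0.4961, -0.4248,  0.0519]), np.float64(-0.4664), 188)
side mat (array([ 511.1, -308.1]), array([206.4, 161. ]), 84.2)
side rimpts (array([ 510.3, -296.4]), array([154.1, 108.4]), 82.8)
side handle ((array([ 496.2, -423.6]), array([77.3, 12.8]), 85.1), array([ 0.496 , -0.4219,  0.0503]), np.float64(-0.462), 41)
```

View pics/side5.png

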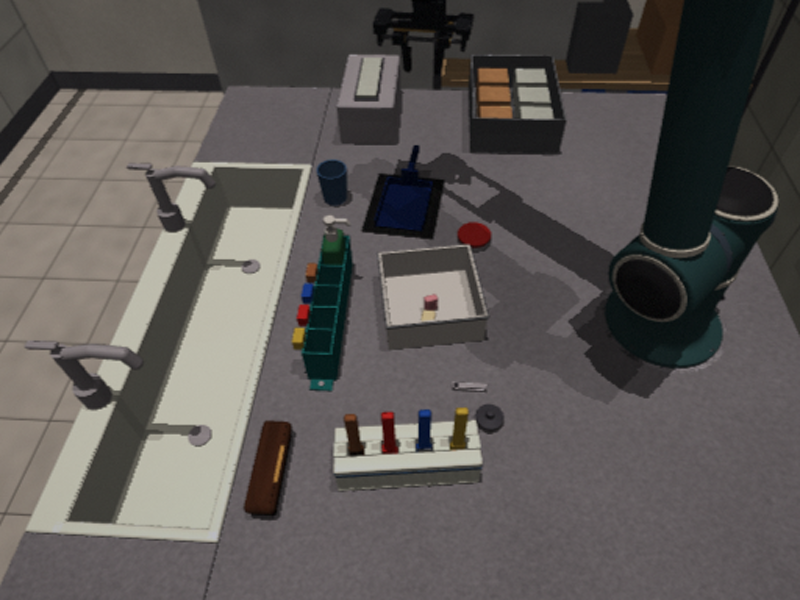

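Tray is back to within ~1 mm (405,205), pot unmoved. Now tool IK.

```bash
python3 - <<'E'
from kin import *
a=np.radians(96.5)
for s in(1,-1):
  for (x,y) in((.3955,.3065),(.549,.324)):
    for z in(.126,.30):
      q=ik([x,y,z],rv(Rt((s*np.cos(a),s*np.sin(a),0)))); print(s,x,z,None if q is None else q.round(2))
  for y in(.138,-.0115):
    for z in(.122,.30):
      q=ik([.633,y,z],rv(Rt((s,0.01*s,0)))); print(s,y,z,None if q is None else q.round(2))
E
```

```text
1 0.3955 0.126 [ 0.61  0.03  2.09  0.    1.02 -1.07]
1 0.3955 0.3 [ 0.61 -0.1   1.89  0.    1.36 -1.07]
1 0.549 0.126 [ 0.49  0.28  1.8   0.    1.06 -1.19]
1 0.549 0.3 [ 0.49  0.16  1.61  0.    1.37 -1.19]
1 0.138 0.122 [ 0.18  0.31  1.78 -0.    1.06  0.17]
1 0.138 0.3 [ 0.18  0.18  1.59 -0.    1.37  0.17]
1 -0.0115 0.122 [-0.06  0.28  1.81 -0.    1.05 -0.07]
1 -0.0115 0.3 [-0.06  0.15  1.62 -0.    1.36 -0.07]
-1 0.3955 0.126 [ 0.61  0.03  2.09 -0.    1.02  2.07]
-1 0.3955 0.3 [ 0.61 -0.1   1.89  0.    1.36  2.07]
-1 0.549 0.126 [0.49 0.28 1.8  0.   1.06 1.95]
-1 0.549 0.3 [0.49 0.16 1.61 0.   1.37 1.95]
-1 0.138 0.122 None
-1 0.138 0.3 None
-1 -0.0115 0.122 None
-1 -0.0115 0.3 None
```

```bash
cat > tools.py <<'E'
from kin import *
SLOT=dict(yellow=(.632,.138),red=(.6328,.0878),blue=(.6333,.0385),brown=(.6335,-.0115))
def cm(c):
    hsv=cv2.cvtColor(c["image"],cv2.COLOR_BGR2HSV); H,S=[hsv[...,i].astype(int) for i in range(2)]
    return dict(yellow=(H>20)&(H<35)&(S>150),red=((H<5)|(H>174))&(S>150),blue=(H>105)&(H<118)&(S>150),brown=(H>7)&(H<19)&(S>100))
def find(c,nm,box=((.25,.15,.085),(.62,.6,.2))):
    P=cloud(c); m=cm(c)[nm]&region(P,*box)
    if m.sum()<20: return None
    q=P[big(m)]; zt=q[:,2].max(); t=q[q[:,2]>zt-.006]; return t.mean(0).round(4),len(q)
def pot(c):
    P=cloud(c); hsv=cv2.cvtColor(c["image"],cv2.COLOR_BGR2HSV)
    return rect(P[big(region(P,(.2,.1,.066),(.65,.6,.082))&(hsv[...,1]<60))])
def look(nm,tag):
    r=[]
    for n in("top","side"):
        c=snap(n,n+tag); f=find(c,nm); print(n,nm,f,pot(c)); 
        if f is not None: r.append(f[0])
    return r
def grab(nm,p,ang,dz=0):
    a=np.radians(ang); rot=rv(Rt((np.cos(a),np.sin(a),0)))
    z=.126+dz; t=np.array([p[0],p[1],z])
    z0=manip.state()["tool_pos"][2]
    manip.move_pose(t+[0,0,.16],rot); manip.set_gripper(.044,25)
    manip.move_linear(t+[0,0,.06],rate=.25); manip.move_linear(t,rate=.1)
    print("pre",manip.state()["contact_force"]); manip.set_gripper(0,25); st=manip.state(); print("grip",st["gripper_width"],st["contact_force"])
    manip.move_linear(t+[0,0,.09],rate=.08); manip.move_linear(t+[0,0,.19],rate=.2)
    st=manip.state(); print("up",st["gripper_width"],st["contact_force"],st["clock"])
def carry(nm):
    x,y=SLOT[nm]; manip.move_linear([x,y,.31],rate=.25,rot=rv(Rt((1,.01,0))))
def place(nm,dz=0,release=True):
    x,y=SLOT[nm]; manip.move_linear([x,y,.22],rate=.2); 
    manip.move_linear([x,y,.130],rate=.08); manip.move_linear([x,y,.124+dz],rate=.03); print("down",manip.state()["contact_force"])
    manip.set_gripper(.04,20); manip.dwell(.2); manip.move_linear([x,y,.2],rate=.12); manip.move_linear([x,y,.31],rate=.3); print(manip.state()["clock"])
E
python3 - <<'E'
from tools import *
# swing high
t=manip.state()["tool_pos"]; manip.move_linear([t[0],t[1],.36],rate=.25)
r=look("yellow","6"); p=np.mean(r,0); print(p)
assert len(r)==2 and np.linalg.norm(r[0]-r[1])<.008
grab("yellow",p,96.5); carry("yellow")
for n in("top","side"): snap(n,n+"7")
E
```

```text
top yellow (array([0.3954, 0.3047, 0.1743]), 159) (array([472.4, 314.5]), array([222.3,  75.7]), 6.7)
side yellow (array([0.3954, 0.3082, 0.1735]), 149) (array([471.6, 316.4]), array([221.8,  75.4]), 6.6)
[0.3954  0.30645 0.1739 ]
pre [0.25949456 0.14408873 0.36449253]
grip 0.012187550440958041 [ 0.70385864 -0.24968005  1.44927891]
up 0.011635388910977195 [ 0.19635119 -0.21327941  0.55004996] 32.1333
```

View pics/side7.png

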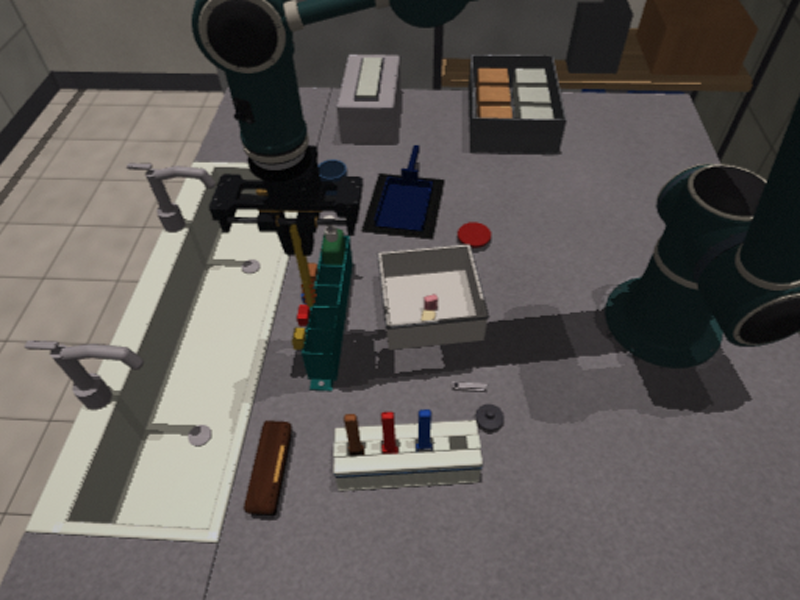

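View pics/top7.png

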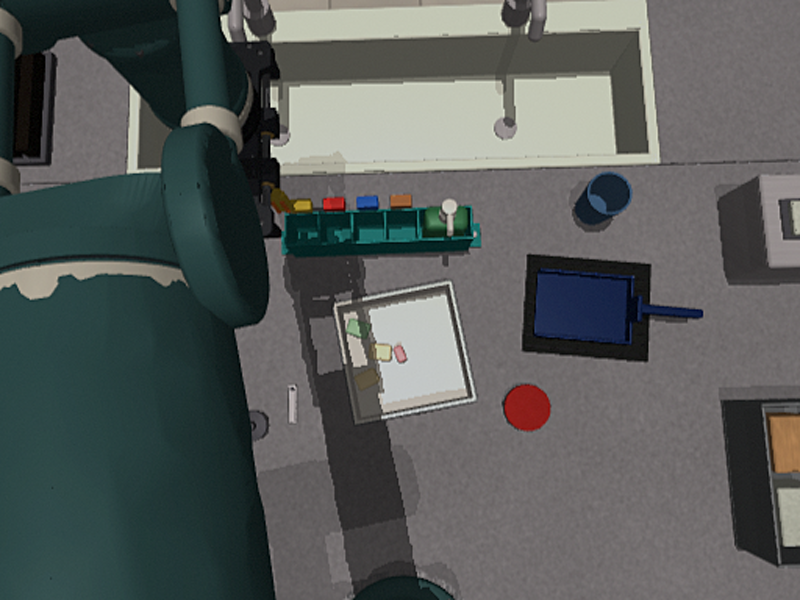

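Yellow is held (side 300,265). Check its lean in hand.

```bash
python3 - <<'E'
from tools import *
c=pickle.load(open('side7.pkl','rb')); P=cloud(c); m=cm(c)["yellow"]|((cm(c)["brown"]))
m=m&region(P,(.55,.08,.12),(.72,.2,.4)); q=P[m]; print(len(q),q.min(0),q.max(0))
for z in np.arange(.16,.32,.02):
    k=q[abs(q[:,2]-z)<.01]; 
    if len(k): print(z.round(2),k.mean(0).round(4),len(k))
print(manip.state()["tool_pos"])
E
```

```text
345 [0.591744   0.12484268 0.19766906] [0.67484163 0.17375446 0.3999953 ]
0.2 [0.6283 0.1463 0.2045] 19
0.22 [0.6276 0.1473 0.2204] 33
0.24 [0.627  0.1465 0.2399] 40
0.26 [0.6283 0.1473 0.2595] 32
0.28 [0.6279 0.1466 0.2788] 35
0.3 [0.6287 0.1479 0.2994] 30
[0.63163349 0.13838435 0.31008665]
```

```bash
python3 - <<'E'
from tools import *
place("yellow")
r=look("red","8"); p=np.mean(r,0); print(p)
E
```

```text
down [ 0.09613169  0.85977915 -0.24786099]
38.3667Traceback (most recent call last):
  File "<stdin>", line 3, in <module>
  File "tools.py", line 16, in look
    c=snap(n,n+tag); f=find(c,nm); print(n,nm,f,pot(c));
                                                ~~~^^^
  File "tools.py", line 12, in pot
    return rect(P[big(region(P,(.2,.1,.066),(.65,.6,.082))&(hsv[...,1]<60))])
                  ~~~^^^^^^^^^^^^^^^^^^^^^^^^^^^^^^^^^^^^^^^^^^^^^^^^^^^^^^
  File "meas.py", line 7, in big
    n,l,s,_=cv2.connectedComponentsWithStats(m.astype(np.uint8)); i=1+np.argmax(s[1:,4]); return l==i
                                                                      ~~~~~~~~~^^^^^^^^^
    return _wrapfunc(a, 'argmax', axis=axis, out=out, **kwds)
    return bound(*args, **kwds)
ValueError: attempt to get argmax of an empty sequence
```

```bash
cat >> tools.py <<'E'
def look1(nm,tag):
    c=snap("side","side"+tag); f=find(c,nm); print("side",nm,f,pot(c),manip.state()["clock"]); return f[0]-[0,.0018,0]
E
python3 - <<'E'
from tools import *
print(look1("red","8"))
E
```

```text
side red (array([0.4982, 0.32  , 0.1735]), 149) (array([471.7, 316.2]), array([221.6,  76. ]), 6.5) 38.4667
[0.4982 0.3182 0.1735]
```

View pics/side8.png

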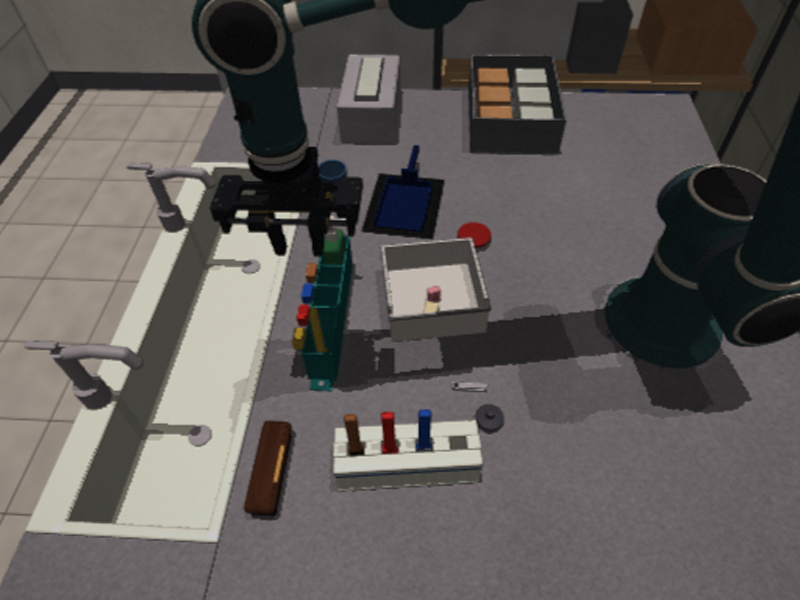

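Yellow stands in its slot (318,330); the tub has been knocked slightly (now ~435,285), soaps still inside. Continue with red.

```bash
python3 - <<'E'
from tools import *
c=pickle.load(open('side8.pkl','rb')); print("yellow in caddy",find(c,"yellow",((.55,-.1,.11),(.72,.2,.25))))
p=look1("red","9"); grab("red",p,96.5); carry("red"); place("red"); p=look1("blue","10")
c=pickle.load(open('side10.pkl','rb'))
for n in("yellow","red"): print(n,find(c,n,((.55,-.1,.11),(.72,.2,.25))))
E
```

```text
yellow in caddy (array([0.6299, 0.1416, 0.1696]), 87)
side red (array([0.4977, 0.3201, 0.1745]), 150) (array([471.5, 316.3]), array([222. ,  75.9]), 6.4) 38.5167
pre [ 0.00267592 -0.33720994  0.60471096]
grip 0.011963513861034721 [-0.545614    1.04999935  1.77441882]
up 0.011959244426778974 [-0.15978437 -0.40986031  0.41692814] 43.8
down [ 0.65127215 -0.59300639 -0.25502409]
49.9333
side blue (array([0.4462, 0.3139, 0.1737]), 153) (array([471.6, 316.5]), array([221.9,  75.2]), 6.6) 49.9833
yellow (array([0.6301, 0.1414, 0.1694]), 90)
red (array([0.631 , 0.0913, 0.1687]), 85)
```

View pics/side10.png

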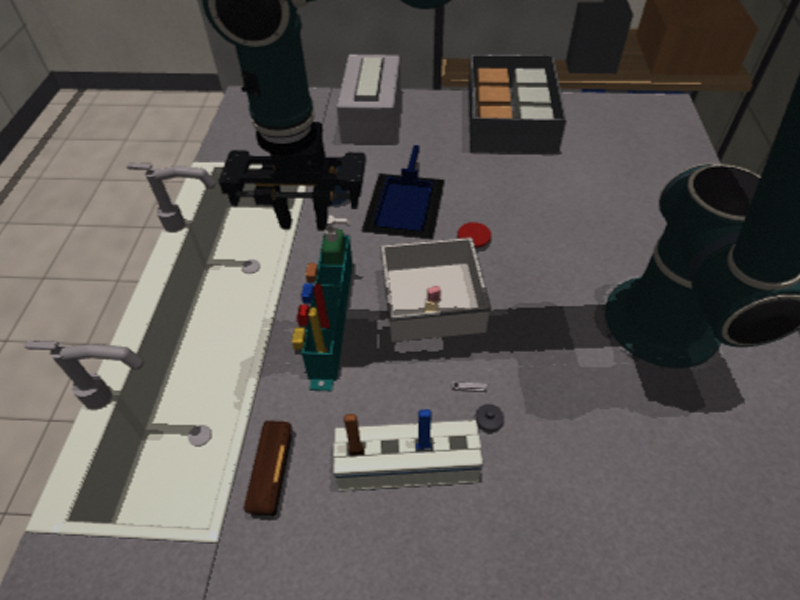

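Both yellow and red stand upright at their slots (318,325 and 322,305). Now blue and brown.

```bash
python3 - <<'E'
from tools import *
p=look1("blue","11"); grab("blue",p,96.5); carry("blue"); place("blue"); p=look1("brown","12")
assert abs(p[0]-.549)<.08
if abs(p[0]-.549)<.006:
    grab("brown",p,96.5); carry("brown"); place("brown")
    t=manip.state()["tool_pos"]; manip.move_linear([.55,-.0115,.36],rate=.2); manip.move_pose([.40,-.45,.36],rv(Rt((1,0.01,0))))
for n in("top","side"):
    c=snap(n,n+"13")
    for k in SLOT: print(n,k,find(c,k,((.55,-.1,.11),(.72,.2,.25))))
E
```

```text
side blue (array([0.4465, 0.3148, 0.1736]), 151) (array([471.3, 316.6]), array([222.2,  75.4]), 6.7) 50.0333
pre [ 0.64613126 -0.36098304 -0.3657974 ]
grip 0.011912531865893831 [-1.40239088 -0.02562625  1.13788068]
up 0.011808278950592475 [-0.16671225 -0.68728031 -1.02253232] 55.2417
down [-0.15762479 -0.21400752 -0.96422887]
61.375
side brown (array([0.5489, 0.3258, 0.1738]), 157) (array([471.3, 316.9]), array([222.1,  76.1]), 6.9) 61.425
pre [-1.00725434 -0.00977656  0.10855371]
grip 0.01180993807220021 [ 0.34846349 -0.11676748  1.84851179]
up 0.011666522606984342 [ 0.2761426  -0.53647484  0.1759792 ] 66.65
down [-0.88231539  1.04707175  0.59212405]
72.7833
top yellow (array([0.6303, 0.1379, 0.1704]), 108)
top red (array([0.6309, 0.0867, 0.1701]), 102)
top blue (array([0.6312, 0.0385, 0.17  ]), 99)
top brown (array([ 0.6323, -0.0125,  0.1705]), 90)
side yellow (array([0.6305, 0.1413, 0.1693]), 86)
side red (array([0.6313, 0.0913, 0.169 ]), 83)
side blue (array([0.6313, 0.0427, 0.1689]), 78)
side brown (array([ 0.632 , -0.0091,  0.17  ]), 69)
```

View pics/side13.png

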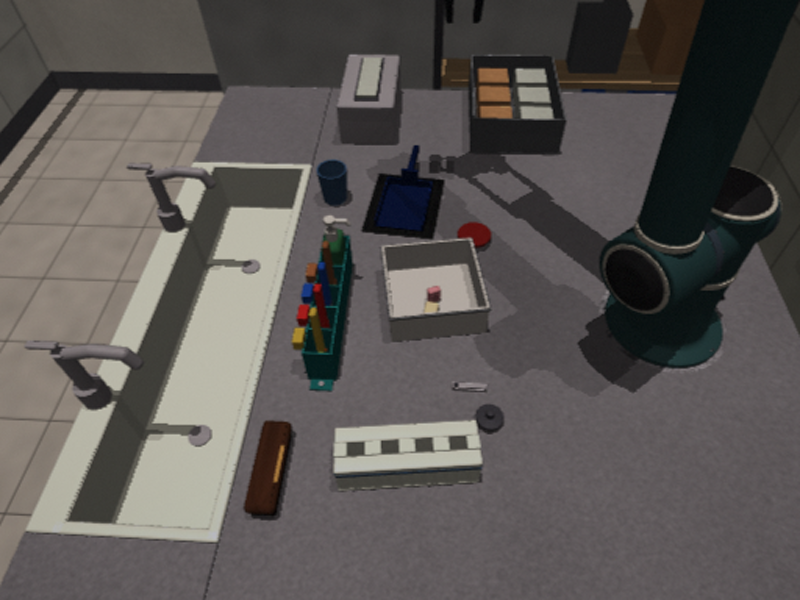

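View pics/top13.png

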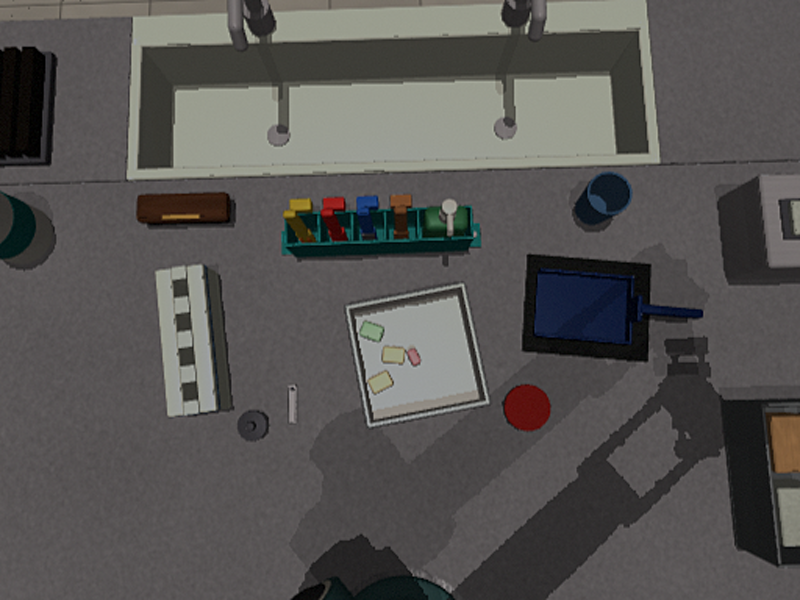

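All four tools stand upright in their own slots (top ~295–405, 220). The pot is empty, the four soaps are in the tub (375–415, 330–385), and the tray is on its mat. Handing in.

```bash
python3 - <<'E'
from cell import manip, order
print(order.close_job(), manip.state()["clock"])
E
```

```text
the job is handed in; nothing more can be done
the job is handed in; nothing more can be done
```

The job is done and handed in, at about 75 s on the robot's clock. I carried the tray with its four soaps to the tub and poured all of them in. The empty tray went back on its mat, and the comb, brush, scrubber and file now stand in the slots with their colour tags.

**Last checks:**
- **Soaps:** the top view showed all four in the tub.
- **Tray:** its pan was within about 2 mm of where it started, and the handle's heading within about 2°.
- **Tools:** all four stand upright, with their tops about 170 mm above the counter, each within about 2 mm of its slot centre. The pot is empty and did not move.

**Disagreements and faults:**
- The two cameras disagreed by about 3–4 mm in y throughout, so I used averages.
- The tub was knocked about 1–2 cm aside after the pour. The soaps stayed in it, so I left it there.
- The top camera lost sight of the pot behind the arm once, so I located the last three tools with the side camera alone.
- The top view's mat reading after the tray went back was oversized (253 mm long instead of 200 mm), probably from shadow. The side view's mat and tray readings looked right.

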